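# Wedge the rocking bench balance

## Task

The white bench balance rocks on its one short foot, under the corner where the grey wedge lies waiting. Press down on that corner to feel it rock, then push the wedge, thin end first, under the short foot until the slack is gone, without jacking the balance out of level or shoving it along the bench. Finish with a fingertip still pressing firmly down on that same corner, the balance staying level and no longer rocking; only touch and push, grip and pick up nothing, and leave the other things where they stand.

Things in the scene. Friction and masses are not known exactly. Their poses are not given: they have to be found in the camera images.
- balance: Low white bench balance, loose, 1.3 to 2.1 kg. Housing 120 (x) x 150 (y) mm, underside 20 mm, flat top 44 mm above the bench; steel pan 84 mm across, 7 mm higher, centred at x +14 mm. Origin: bench level under the middle; display at -x (faces to the robot's right), z up. Stands level on 3 domed feet 20 mm across at (42,57), (42,-57), (-42,-57) mm; the fourth, at (-42,57), is short.
- corner (a point): Where to press: flat top of the balance at the corner above the short foot, to the right of its side nearest the robot (balance frame -44, 58, 44 mm), 16 mm from the edges. Pressing here with 2 to 3 N (up to 8 N if the fingertip drags) tips the unwedged balance about the other diagonal by 0.06 to 0.14 rad (the corner sinks 5 to 9 mm) until the foot lands; let go, it tips back. Firm: 4 to 15 N.
- foot_spot (a point): Point at bench level under the middle of the short foot (balance frame -42, 57, 0 mm). The foot's domed end hangs 5 to 9 mm above this point while the balance stands level; how much differs each time and is not told.
- wedge: Loose grey plastic wedge, 70 g, 90 (x) x 44 (y) mm, 2 mm thick at its thin end (+x), rising evenly to 16 mm at its thick end (-x). Origin: centre of underside. Lies to the right of the short foot, thin end to the balance: tip 20 to 40 mm short of the foot's middle, up to 12 mm to the side, 0.15 rad askew. Push along the balance's +x. Snug with the tip 15 to 50 mm past the foot's middle.
- heel (a point): Where to push: centre of the wedge's upright thick end face, 8 mm above the bench (wedge frame -45, 0, 8 mm). The wedge slides freely with about 0.5 N, pushes back with 3 N or more once it has met the foot, and with over about 5 N jacks the balance up or shoves it.
- timer: Bystander: white digital timer standing up, 24 x 62 x 63 mm. Origin: centre of underside.
- petri_dish: Bystander: clear Petri dish, 58 x 58 x 15 mm. Origin: centre of underside.
- objective_case: Bystander: small round case with black screw cap, 39 x 39 x 56 mm. Origin: centre of underside.
- cup: Bystander: specimen cup with screw lid, 64 x 64 x 72 mm. Origin: centre of underside.
- oil: Bystander: small brown bottle with black cap, 26 x 26 x 62 mm. Origin: centre of underside.

How it is judged:
By the outcome, as a careful person would: the job done as asked, in the order asked, and still so for the second after the job is handed in, while the arm keeps its last pose, push and grip.
It also fails if it takes over 51 s, if anything falls off the work surface, if the arm or the gripper's body presses on something with over 40 N, if the wrist force passes 120 N, or if a joint passes its speed limit or range.

## Robot

A 7-joint arm with a two-finger parallel gripper is mounted at the origin on a cart in front of the work surface, level with it; the furniture and walls round the work are solid. World frame = base frame: x ahead of the robot, y to its left, z up, the work surface at z = 0. Lengths are in m, angles in rad, forces in N, time in s.
With the tool pointing down it reaches from about 0.35 to 0.9 m from the base axis. Payload 8.1 kg.
Tool frame: the origin (TCP) lies at the very end of the fingers, on their centre line; the grasp point (between the pads) lies 19 mm behind it (arm.tcp_to_grasp is the distance from the TCP to the grasp point, in m); z points along the fingers, y is the line along which they close (so a half turn about z gives the same grasp; the last joint's range is limited). The gripper opens to 92 mm and grips with 3 to 60 N. Pads are 19 mm wide; open, the fingers measure 130 mm over their backs; the gripper's body (75 mm by 190 mm) begins 47 mm behind the grasp point.
Start: joints at [1.187, 0.434, 0.025, 1.573, -0.012, 1.134, -0.075], TCP at [0.173, -0.601, 0.191] pointing down, gripper open.
Joint ranges: [-2.62, 2.62], [-0.44, 2.09], [-1.27, 1.32], [0.08, 2.57], [-1.32, 4.46], [0.12, 2], [-2.74, 2.74]. Speed limits (rad/s): [2.22, 2.22, 3.01, 3.01, 3.14, 3.14, 3.14].

## Interface

Orientations are given as a rotation vector (axis times angle).
In Python, from cell import arm gives the robot as it stands.
- The arm moves only by the shell command python3 nudge.py FILE [FORCE], which reads ROWS from the file FILE. ROWS is a JSON object whose key "deltas" holds a list of rows, 1 to 10 of them, each of 5 numbers: dx, dy, dz in shares of the most that a row can go, 1 being 50 mm, then a turn about the tool's z in shares of 2 rad (1.0 is 2 rad), then the opening from 0.0 (shut) to 1.0 (fully open); each row shifts and turns the commanded pose from where the row before left it, along the tool's axes as they then stand; what a row does not reach is not made up. A row lasts 1/10 s, in which the tool goes at most 0.05 m and 0.15 rad, less where a joint would pass 70% of its speed; a pose out of reach is approached as far as the arm can. The fingers move at their own pace and stop on an object; FORCE is the grip in N (left out, the last holds). Time passes only in rows, so rows that do not move let the fingers close. It prints the time, the measured TCP pose, the force, the opening and the grip force at its end. A shift or turn number past 1, either way, is cut back to 1. Input that does not fit is refused with a message, and nothing moves.
- arm.observe(): the state, without advancing time (a new reading comes with each control period).
- arm.get_image(name): name is "side" or "top" or "wrist"; returns a dict with "image" (480x640x3 uint8, blue, green, red), "fx", "fy", "cx", "cy" (pixels), "cam_to_world" (4x4, takes a point from camera to world coordinates); the wrist camera has in their place "mount" (4x4, takes a point from camera to tool coordinates, whose origin is the TCP and whose axes are the flange's). Camera axes: x right, y down, z forward; pixel columns grow to the right and rows downward; lengths in m; the calibration is good to about 2 mm. A picture is of the moment at which its call begins: read the wrist's pose just before it. There is no depth.
- arm.sign_off(): hands the job in; it is judged then, once.
The state is a dict: "clock": time; "joints": joint angles; "dq": joint speeds; "joint_efforts": joint torques, N m; "position": TCP position; "ee_rot": TCP orientation; "force": force on the tool from outside, world axes, zero at the start; "ft_torque": the same for the moment, N m; "width": opening from 0.0 (shut) to 1.0 (fully open); "gripper_force": force on a finger pad.
Only numpy, scipy, OpenCV 4.12 (cv2) and the standard library are available. Lean on these libraries where they do the work, as an engineer would, in place of code of your own. Each camera call takes 0.05 s, during which the arm holds its last target. There are 200 camera calls.

## Working session

There is one attempt and no reset: what is moved stays moved. The work goes in short steps, Python scripts to look and compute and a shell command to move; the robot and the scene stay as the last step left them, time stands still between calls to the robot, and variables do not carry over. Pictures are saved under pics/ and viewed, at most 10 in all, crops included, and the job is handed in when it is done.

```bash
ls; mkdir -p pics
python3 - <<'E'
from cell import arm
import cv2,json,numpy as np
s=arm.observe()
print({k:np.round(v,3).tolist() for k,v in s.items()})
for n in("side","top"):
    d=arm.get_image(n); cv2.imwrite(f"pics/{n}0.png",d["image"])
    print(n,d["fx"],d["fy"],d["cx"],d["cy"],np.round(d["cam_to_world"],4).tolist())
E
```

```text
cell.py
nudge.py
pics
{'clock': 0.0, 'joints': [1.187, 0.435, 0.025, 1.574, -0.012, 1.134, -0.075], 'dq': [-0.001, -0.0, -0.0, 0.001, 0.0, 0.002, 0.0], 'joint_efforts': [0.001, -66.784, 0.986, -31.446, -0.06, 0.043, 0.0], 'position': [0.173, -0.6, 0.19], 'ee_rot': [-3.109, -0.439, 0.001], 'force': [0.049, 0.33, -0.046], 'ft_torque': [0.022, -0.016, 0.011], 'gripper_force': 0.0, 'width': 0.998}
side 525.3781913446422 525.3781913446422 318.12635101252886 245.81645065556617 [[-0.9621, -0.1315, 0.2389, 0.2307], [-0.2725, 0.4967, -0.8241, 0.7262], [-0.0102, -0.8579, -0.5137, 0.6214], [0.0, 0.0, 0.0, 1.0]]
top 495.1463556971316 495.1463556971316 328.4284154620627 245.123318442066 [[-0.0207, -0.9949, 0.0985, 0.3725], [-0.9998, 0.0201, -0.007, -0.131], [0.0049, -0.0986, -0.9951, 1.2825], [0.0, 0.0, 0.0, 1.0]]
```

View pics/top0.png

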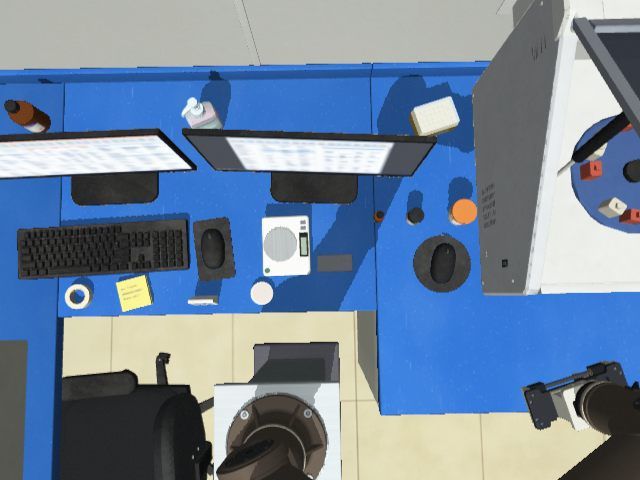

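View pics/side0.png

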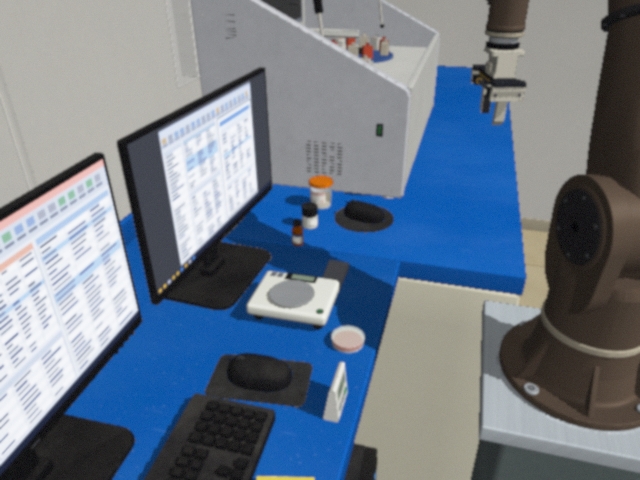

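The top view shows the balance at about (286,246), the wedge at (335,263), and the Petri dish at (262,293). I'll enlarge the area around the balance.

```bash
cat > h.py <<'E'
from cell import arm
import cv2,numpy as np
from scipy.spatial.transform import Rotation as R
def ray(d,u,v,z):
    T=d["cam_to_world"]; r=T[:3,:3]@np.array([(u-d["cx"])/d["fx"],(v-d["cy"])/d["fy"],1]); o=T[:3,3]
    return o+r*(z-o[2])/r[2]
def proj(d,p):
    T=np.linalg.inv(d["cam_to_world"]); q=T[:3,:3]@np.array(p)+T[:3,3]
    return d["fx"]*q[0]/q[2]+d["cx"],d["fy"]*q[1]/q[2]+d["cy"]
E
python3 - <<'E'
import cv2
i=cv2.imread("pics/top0.png")[205:310,245:365]
cv2.imwrite("pics/top0c.png",cv2.resize(i,None,fx=5,fy=5,interpolation=cv2.INTER_CUBIC))
E
```

```text
(no output)
```

View pics/top0c.png

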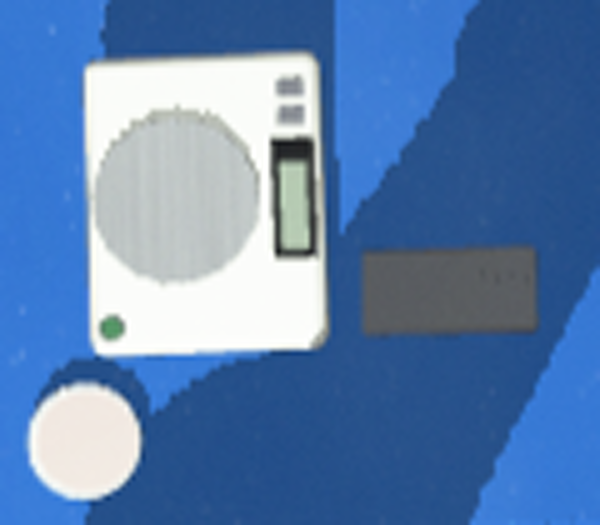

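The crop shows the balance top corners at about (84,62), (318,52), (328,350) and (94,355). The wedge corners are (362,253), (536,247), (537,329) and (363,334), with the thin end on the left.

```bash
cat > meas.py <<'E'
from h import *
d=arm.get_image("top")
f=lambda u,v,z: ray(d,245+(u+.5)/5-.5,205+(v+.5)/5-.5,z)
TL,TR,BR,BL=[f(*p,.044) for p in((84,62),(318,52),(328,350),(94,355))]
c=(TL+TR+BR+BL)/4
x=(TL+BL-TR-BR)[:2]; yb=(BL+BR-TL-TR)[:2]
print("c",c,"sizes",np.linalg.norm(x)/2,np.linalg.norm(yb)/2)
a=np.arctan2(x[1],x[0]); b=np.arctan2(yb[1],yb[0])+np.pi/2; print("yaw",a,b)
y=(a*120+b*150)/270; M=np.array([[np.cos(y),-np.sin(y)],[np.sin(y),np.cos(y)]])
B=lambda p:c[:2]+M@np.array(p)
print("corner",B((-.044,.058)),"foot",B((-.042,.057)),"yaw",y)
tl,bl=f(362,253,.002),f(363,334,.002); tr,br=f(536,247,.016),f(537,329,.016)
tip=(tl+bl)/2;heel=(tr+br)/2
print("tip",tip,"heel",heel,"len",np.linalg.norm((tip-heel)[:2]),"w",np.linalg.norm(tl-bl),np.linalg.norm(tr-br),"yaw",np.arctan2(*(tip-heel)[[1,0]]))
q=M.T@(tip[:2]-B((-.042,.057))); q2=M.T@(heel[:2]-B((-.042,.057))); print("tip in balance axes rel foot",q,"heel",q2)
print("petri",f(85,441,.015))
s=arm.observe(); print(s["position"],R.from_rotvec(s["ee_rot"]).as_matrix().round(3).tolist())
E
python3 meas.py
```

```text
c [ 0.49657311 -0.0325885   0.044     ] sizes 0.11755860042085546 0.14932206175424942
yaw 1.5828947628549028 -1.5494505714449165
corner [0.46220198 0.03158802] foot [0.46402064 0.03028707] yaw -0.1572970895338857
tip [ 0.45254403 -0.10965892  0.002     ] heel [ 0.45267007 -0.19908157  0.016     ] len 0.08942273500981981 w 0.041999621366642294 0.04208316904678105 yaw 1.572205839061722
tip in balance axes rel foot [ 0.01058751 -0.14001606] heel [ 0.02471998 -0.22831497]
petri [0.37938471 0.03279489 0.015     ]
[ 0.17305396 -0.60014358  0.1906648 ] [[0.961, 0.277, -0.0], [0.277, -0.961, 0.001], [-0.0, -0.001, -1.0]]
```

The rows are not in the units I measure in: shifts go in shares of 50 mm and turns go in shares of 2 rad. I convert before sending: -0.043 m is -0.86, 0.023 m is 0.46, 0.132 rad / 2 = 0.066.

```bash
echo '{"deltas": [[0, 0, 0, 0.066, 0], [0, 0, 0, 0.066, 0], [0, 0, 0, 0, 0], [0.46, -0.86, 0, 0, 0], [0.46, -0.86, 0, 0, 0], [0.46, -0.86, 0, 0, 0], [0.46, -0.86, 0, 0, 0], [0.46, -0.86, 0, 0, 0], [0.46, -0.86, 0, 0, 0], [0.46, -0.86, 0, 0, 0]]}' > rows.txt && python3 nudge.py rows.txt 10
```

```text
clock: 1.15
position: [0.3297, -0.2951, 0.1914]
ee_rot: [3.141, 0.033, 0.0]
force: [0.7, -0.7, 0.9]
width: 0.183
gripper_force: 0.0
```

In the tool's units: -0.043 m is -0.86, 0.0228 m is 0.456.

```bash
echo '{"deltas": [[0.456, -0.86, 0, 0, 0], [0.456, -0.86, 0, 0, 0], [0.456, -0.86, 0, 0, 0], [0.456, -0.86, 0, 0, 0], [0.456, -0.86, 0.2, 0, 0], [0, 0, 0.8, 0, 0], [0, 0, 0.8, 0, 0], [0, 0, 0.8, 0, 0], [0, 0, 0, 0, 0]]}' > rows.txt && python3 nudge.py rows.txt
python3 - <<'E'
from h import *
s=arm.observe(); print(s["position"],s["force"],s["width"])
d=arm.get_image("side"); i=d["image"][240:360,220:380]
P=[proj(d,p) for p in([.4393,-.0776,.044],s["position"],[.4403,-.0756,0])]; print(P)
i=cv2.resize(i,None,fx=5,fy=5,interpolation=cv2.INTER_CUBIC)
for (u,v),c in zip(P,((0,0,255),(0,255,255),(255,0,255))): cv2.circle(i,(int((u-220)*5),int((v-240)*5)),4,c,1)
cv2.imwrite("pics/s1.png",i)
E
```

```text
clock: 2.05
position: [0.4358, -0.0795, 0.0576]
ee_rot: [-3.14, -0.033, 0.013]
force: [-1.3, -0.6, 0.5]
width: 0.008
gripper_force: 0.0
[ 0.43580713 -0.07954034  0.05757328] [-1.34271224 -0.61296899  0.48437381] 0.007803777448979327
[(np.float64(330.7290091156902), np.float64(281.5871952471223)), (np.float64(332.7722601430265), np.float64(275.4426404750554)), (np.float64(329.93047276958936), np.float64(300.5446536139236))]
```

View pics/s1.png

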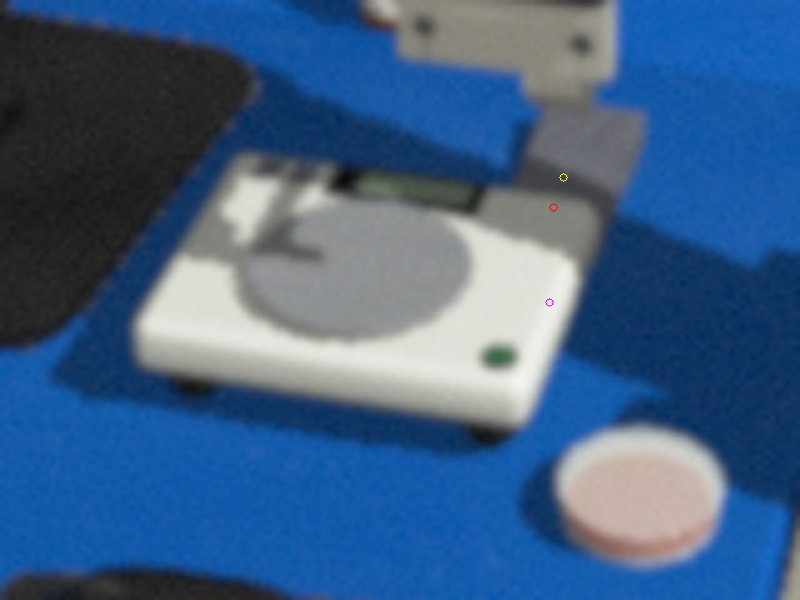

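The side view shows the balance level and the gripper above the corner. The fingertip near (563,177) blends into the grey wedge behind it, so I'll check it by differencing against the first picture.

Run:
```python
from h import *
d=arm.get_image("side"); a=d["image"].astype(int); b=cv2.imread("pics/side0.png").astype(int)
m=np.abs(a-b).max(2)>25
print("cols 316..352")
for v in range(252,290,2): print(v,''.join('#' if x else '.' for x in m[v,316:352]), a[v,332],b[v,332])
print(arm.observe()["position"])
```

```text
cols 316..352
252 ############################........ [135 149 151] [167  87  19]
254 ###########################......... [127 135 138] [160  85  19]
256 ########################............ [121 131 132] [129  70  22]
258 #######################............. [102 111 114] [96 52 21]
260 ##########################.......... [105 104 104] [81 62 53]
262 #################################... [113 106 105] [71 66 64]
264 ##################################.. [117 108 106] [70 65 64]
266 #######....######################### [116 106 106] [74 70 68]
268 #######...########################## [114 106 105] [72 67 67]
270 ######....########################## [117 110 106] [71 65 66]
272 ..####........###################### [115 107 107] [70 65 63]
274 ...................################# [87 82 80] [70 68 66]
276 ...#...................############# [73 68 67] [68 65 64]
278 ################...........######### [77 73 74] [98 98 97]
280 ######################.....######### [112 116 114] [189 198 196]
282 ########################...######### [125 130 130] [216 223 222]
284 ########################........#### [124 130 130] [214 223 222]
286 .#######################............ [124 130 129] [215 224 222]
288 ......##################............ [124 132 131] [218 226 223]
[ 0.43928998 -0.07991379  0.06165464]
```

Run:
```python
from h import *
d=arm.get_image("side"); b=cv2.imread("pics/side0.png")
print(proj(d,[.173,-.6,.19]))
s=arm.observe(); w=arm.get_image("wrist")["image"]
i=cv2.resize(b[60:135,460:540],None,fx=5,fy=5,interpolation=cv2.INTER_CUBIC)
o=np.zeros((480,800,3),np.uint8); o[:375,:400]=i; o[:300,400:]=cv2.resize(w,(400,300)); cv2.imwrite("pics/m.png",o)
```

```text
(np.float64(488.2794669652826), np.float64(132.32177365823378))
```

View pics/m.png

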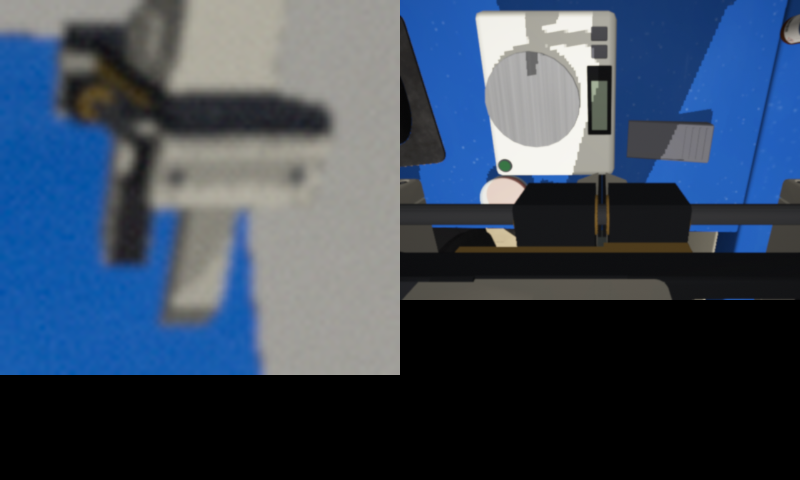

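The left half shows the finger ends at about (491,118) in side pixels, while the TCP projects to (488,132). I need to check this against the other views.

Run:
```python
from h import *
s=arm.observe(); w=arm.get_image("wrist"); m=np.array(w["mount"]); print(m.round(3).tolist(),w["fx"],w["cx"],w["cy"])
Rt=R.from_rotvec(s["ee_rot"]).as_matrix(); T=np.eye(4);T[:3,:3]=Rt;T[:3,3]=s["position"]
w["cam_to_world"]=T@m
print("tcp",s["position"],s["force"],"wrist",proj(w,s["position"]))
c=np.array([.4966,-.0326]);y=1.588;M=np.array([[np.cos(y),-np.sin(y)],[np.sin(y),np.cos(y)]])
sd=arm.get_image("side"); 
for q in((.06,.075),(-.06,.075),(-.06,-.075),(.06,-.075)):
    p=np.r_[c+M@np.array(q),.044]; a=proj(sd,p); b=proj(w,p); print(q,"side crop",(a[0]-220)*5,(a[1]-240)*5,"wrist half",b[0]/1.6+400,b[1]/1.6)
for h in(0,.02,.05):
    p=T@np.array([0,0,-h,1]); a=proj(sd,p[:3]);print(h,(a[0]-220)*5,(a[1]-240)*5)
f=w["image"][250:420,270:370]; t=arm.get_image("top")["image"][205:310,245:365]; g=sd["image"][225:300,290:370]
o=np.zeros((600,800,3),np.uint8)
a=cv2.resize(f,(300,510),interpolation=cv2.INTER_CUBIC);o[:510,:300]=a
a=cv2.resize(g,(480,450),interpolation=cv2.INTER_CUBIC);o[:450,310:790]=a
cv2.imwrite("pics/m2.png",o)
```

```text
[[0.0, -0.958, -0.286, 0.077], [1.0, 0.0, -0.0, 0.001], [0.001, -0.286, 0.958, -0.193], [0.0, 0.0, 0.0, 1.0]] 367.7052722848644 322.83831776473215 236.2319496294455
tcp [ 0.44100727 -0.08023148  0.06309223] [-1.12359516  0.45412351  0.95375261] wrist (np.float64(320.6836477635977), np.float64(269.9129326374958))
(0.06, 0.075) side crop 530.52145313657 379.71175655072557 wrist half 494.2266268565878 178.8581963765667
(-0.06, 0.075) side crop 605.8473776158655 191.07059134978044 wrist half 613.8401842456254 178.9428011979912
(-0.06, -0.075) side crop 240.08534792110765 139.81610435313485 wrist half 616.7001764787085 10.250694134742684
(0.06, -0.075) side crop 129.27171010017815 316.43824794022635 wrist half 470.0853098415831 10.129785266630105
0 551.1607169128371 162.25240810144612
0.02 551.3843881162245 118.19820819370534
0.05 551.7287425338242 50.37428574728693
```

View pics/m2.png

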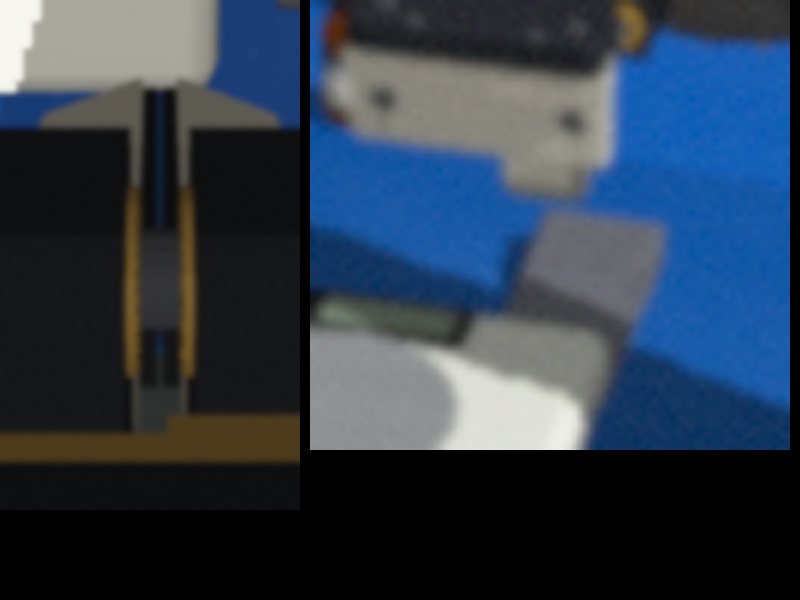

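Both views show the visible finger ends short of the stated TCP. The balance itself projects to within about 3 px. Contact force will settle the real height, so I'll descend gently.

In the tool's units: 0.006 m is 0.12, -0.003 m is -0.06.

```bash
echo '{"deltas": [[0, -0.06, 0.12, 0, 0], [0, 0, 0.12, 0, 0], [0, 0, 0, 0, 0]]}' > rows.txt && python3 nudge.py rows.txt; echo '{"deltas": [[0, 0, 0.04, 0, 0], [0, 0, 0.04, 0, 0], [0, 0, 0, 0, 0]]}' > rows.txt && python3 nudge.py rows.txt;echo '{"deltas": [[0, 0, 0.04, 0, 0], [0, 0, 0.02, 0, 0], [0, 0, 0, 0, 0]]}' > rows.txt && python3 nudge.py rows.txt
```

```text
clock: 2.7
position: [0.4389, -0.0769, 0.0485]
ee_rot: [-3.141, -0.027, 0.002]
force: [0.1, 0.1, 0.1]
width: 0.004
gripper_force: 0.0
clock: 3.0
position: [0.4393, -0.077, 0.045]
ee_rot: [-3.141, -0.026, 0.001]
force: [-0.3, 0.3, 0.4]
width: 0.006
gripper_force: 0.0
clock: 3.3
position: [0.4394, -0.077, 0.0421]
ee_rot: [3.141, 0.026, -0.0]
force: [0.3, -0.3, 0.2]
width: 0.002
gripper_force: 0.0
```

In the tool's units: 0.003 m is 0.06.

```bash
for i in 1; do echo '{"deltas": [[0, 0, 0.06, 0, 0], [0, 0, 0, 0, 0]]}' > rows.txt && python3 nudge.py rows.txt; done; echo '{"deltas": [[0, 0, 0.06, 0, 0], [0, 0, 0, 0, 0]]}' > rows.txt && python3 nudge.py rows.txt
python3 - <<'E'
from h import *
print(proj(arm.get_image("side"),arm.observe()["position"]))
t=arm.get_image("side")["image"][225:325,260:380]; cv2.imwrite("pics/m3.png",cv2.resize(t,(720,600),interpolation=cv2.INTER_CUBIC))
E
```

```text
clock: 3.5
position: [0.4393, -0.077, 0.0389]
ee_rot: [-3.141, -0.026, 0.001]
force: [-1.0, 0.8, -0.1]
width: 0.006
gripper_force: 0.0
clock: 3.7
position: [0.4392, -0.077, 0.0359]
ee_rot: [-3.141, -0.026, 0.001]
force: [-0.2, 0.2, -0.4]
width: 0.002
gripper_force: 0.0
(np.float64(330.6466623238495), np.float64(285.1625422416664))
```

View pics/m3.png

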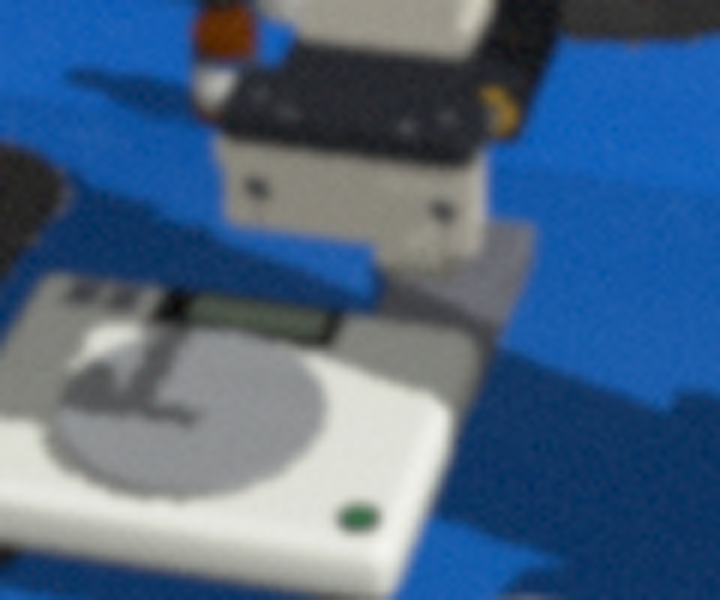

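The finger end is at about (410,268), roughly 15 px above the projected TCP. The button and display haven't moved, so there is no contact yet. The real fingertips sit well above the stated TCP, so I'll keep going down by feel.

In the tool's units: 0.003 m is 0.06.

```bash
echo '{"deltas": [[0, 0, 0.06, 0, 0], [0, 0, 0.06, 0, 0], [0, 0, 0, 0, 0]]}' > rows.txt && python3 nudge.py rows.txt; echo '{"deltas": [[0, 0, 0.06, 0, 0], [0, 0, 0, 0, 0]]}' > rows.txt && python3 nudge.py rows.txt;python3 - <<'E'
from h import *
a=np.array(arm.get_image("side")["image"]).astype(np.float32); b=cv2.imread("pics/side0.png").astype(np.float32)
g=lambda i,r:cv2.cvtColor(i[r[1]:r[3],r[0]:r[2]].astype(np.uint8),6).astype(np.float32)
for r in((310,300,332,322),(285,268,320,284),(245,300,275,330)): print(cv2.phaseCorrelate(g(b,r),g(a,r)))
E
```

```text
clock: 4.1
position: [0.4391, -0.077, 0.0298]
ee_rot: [-3.141, -0.026, 0.001]
force: [0.1, -0.2, 0.7]
width: 0.005
gripper_force: 0.0
clock: 4.3
position: [0.4393, -0.077, 0.0269]
ee_rot: [-3.141, -0.026, 0.001]
force: [-0.3, 0.3, 0.8]
width: 0.011
gripper_force: 0.0
((0.03209634347889434, 0.02868565986301519), 1.0054653696715832)
((-0.13865391449071396, 1.0952442056565124), 0.5526376929548051)
((-0.0007729333639883151, 0.13335205682886908), 1.0283022658030192)
```

In the tool's units: 0.002 m is 0.04.

```bash
for r in 1; do echo '{"deltas": [[0, 0, 0.04, 0, 0], [0, 0, 0, 0, 0]]}' > rows.txt && python3 nudge.py rows.txt; done | grep -E 'pos|force:'; echo '{"deltas": [[0, 0, 0.04, 0, 0], [0, 0, 0, 0, 0]]}' > rows.txt && python3 nudge.py rows.txt| grep -E 'pos|force:';echo '{"deltas": [[0, 0, 0.04, 0, 0], [0, 0, 0, 0, 0]]}' > rows.txt && python3 nudge.py rows.txt| grep -E 'pos|force:'
```

```text
position: [0.4394, -0.077, 0.0251]
force: [-1.7, 0.4, 0.8]
gripper_force: 0.0
position: [0.4394, -0.077, 0.023]
force: [-0.4, -1.2, 0.0]
gripper_force: 0.0
position: [0.4394, -0.077, 0.021]
force: [0.2, -0.2, -1.3]
gripper_force: 0.0
```

In the tool's units: 0.002 m is 0.04.

```bash
echo '{"deltas": [[0, 0, 0.04, 0, 0], [0, 0, 0.04, 0, 0], [0, 0, 0, 0, 0]]}' > rows.txt && python3 nudge.py rows.txt | grep -E 'pos|force:'; echo '{"deltas": [[0, 0, 0.04, 0, 0], [0, 0, 0, 0, 0]]}' > rows.txt && python3 nudge.py rows.txt| grep -E 'pos|force:';echo '{"deltas": [[0, 0, 0.04, 0, 0], [0, 0, 0, 0, 0]]}' > rows.txt && python3 nudge.py rows.txt| grep -E 'pos|force:'
python3 - <<'E'
from h import *
d=arm.get_image("side");print(proj(d,arm.observe()["position"]))
w=arm.get_image("wrist")["image"]
o=np.zeros((600,800,3),np.uint8); o[:400,:480]=cv2.resize(d["image"][225:325,260:380],(480,400),interpolation=cv2.INTER_CUBIC)
o[300:600,480:800]=cv2.resize(w[180:330,240:400],(320,300))
cv2.imwrite("pics/m4.png",o)
E
```

```text
position: [0.4392, -0.077, 0.0169]
force: [0.5, 0.7, 0.2]
gripper_force: 0.0
position: [0.4393, -0.077, 0.015]
force: [0.6, -0.5, 0.1]
gripper_force: 0.0
position: [0.4394, -0.077, 0.013]
force: [0.4, -0.3, 0.3]
gripper_force: 0.0
(np.float64(330.59261603648713), np.float64(294.7897755254148))
```

View pics/m4.png

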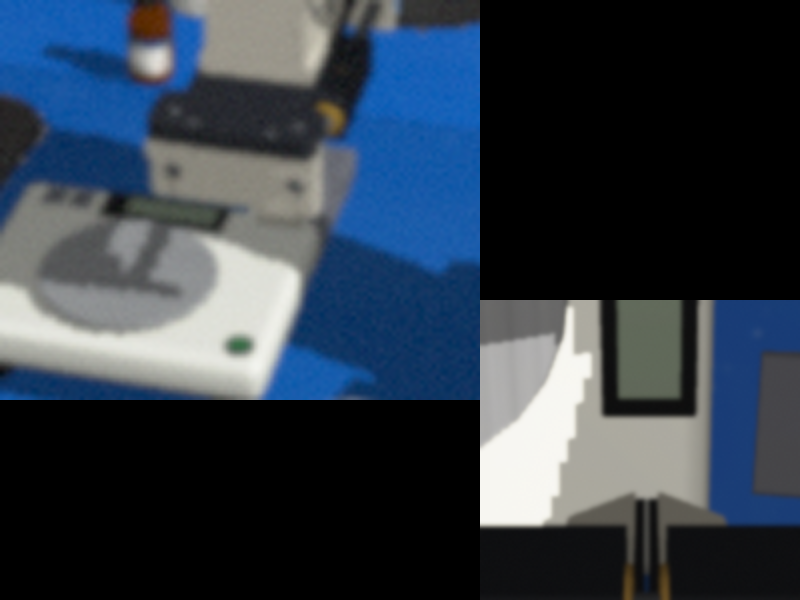

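The finger end is now just over the corner, at (285,215) in the side crop and about 15 mm in from the edge in the wrist view. Contact should come within the next few millimetres.

In the tool's units: 0.002 m is 0.04.

```bash
for i in 1; do echo '{"deltas": [[0, 0, 0.04, 0, 0], [0, 0, 0, 0, 0]]}' > rows.txt && python3 nudge.py rows.txt | grep -E 'pos|force:'; done; echo '{"deltas": [[0, 0, 0.03, 0, 0], [0, 0, 0, 0, 0]]}' > rows.txt && python3 nudge.py rows.txt| grep -E 'pos|force:';echo '{"deltas": [[0, 0, 0.03, 0, 0], [0, 0, 0, 0, 0]]}' > rows.txt && python3 nudge.py rows.txt| grep -E 'pos|force:'
```

```text
position: [0.4394, -0.077, 0.011]
force: [0.7, 0.0, 0.9]
gripper_force: 0.0
position: [0.4393, -0.077, 0.0096]
force: [0.3, -0.2, 0.3]
gripper_force: 0.0
position: [0.4395, -0.077, 0.0081]
force: [-0.4, -0.4, 0.8]
gripper_force: 0.4
```

In the tool's units: 0.0015 m is 0.03.

```bash
echo '{"deltas": [[0, 0, 0.03, 0, 0], [0, 0, 0, 0, 0]]}' > rows.txt && python3 nudge.py rows.txt| grep -E 'pos|force:';echo '{"deltas": [[0, 0, 0.03, 0, 0], [0, 0, 0, 0, 0]]}' > rows.txt && python3 nudge.py rows.txt| grep -E 'pos|force:';echo '{"deltas": [[0, 0, 0.03, 0, 0], [0, 0, 0, 0, 0]]}' > rows.txt && python3 nudge.py rows.txt| grep -E 'pos|force:';echo '{"deltas": [[0, 0, 0.03, 0, 0], [0, 0, 0, 0, 0]]}' > rows.txt && python3 nudge.py rows.txt| grep -E 'pos|force:'
```

```text
position: [0.4392, -0.0775, 0.0067]
force: [-1.5, -2.3, 4.5]
gripper_force: 2.3
position: [0.4392, -0.0775, 0.0052]
force: [-1.3, -2.5, 5.3]
gripper_force: 2.5
position: [0.4393, -0.0774, 0.0037]
force: [-1.9, -3.2, 4.7]
gripper_force: 2.5
position: [0.4391, -0.0776, 0.0024]
force: [-2.9, -4.1, 9.0]
gripper_force: 4.8
```

In the tool's units: 0.002 m is 0.04, -0.0015 m is -0.03.

```bash
echo '{"deltas": [[-0.03, 0.04, 0, 0, 0], [0, 0, 0, 0, 0]]}' > rows.txt && python3 nudge.py rows.txt| grep -E 'pos|force:';echo '{"deltas": [[-0.01, 0.012, 0.02, 0, 0], [0, 0, 0, 0, 0]]}' > rows.txt && python3 nudge.py rows.txt| grep -E 'pos|force:';python3 - <<'E'
from h import *
a=np.array(arm.get_image("side")["image"]).astype(np.float32); b=cv2.imread("pics/side0.png").astype(np.float32)
g=lambda i,r:cv2.cvtColor(i[r[1]:r[3],r[0]:r[2]].astype(np.uint8),6).astype(np.float32)
for r in((310,300,332,322),(245,300,275,330)): print(cv2.phaseCorrelate(g(b,r),g(a,r)))
cv2.imwrite("pics/pressed.png",a)
E
```

```text
position: [0.4388, -0.0785, 0.0025]
force: [0.2, 1.4, 4.3]
gripper_force: 2.2
position: [0.4388, -0.0787, 0.0019]
force: [-1.3, 2.3, 15.0]
gripper_force: 7.2
((0.4027098807773317, -0.4429643307664701), 0.6308496867616972)
((0.8584018458647282, -0.34865487276130835), 0.5392847699589199)[ WARN:0@0.764] global loadsave.cpp:1063 imwrite_ Unsupported depth image for selected encoder is fallbacked to CV_8U.
```

The foot landed: the force jumped to 15 N after the corner sank about 5.5 mm, so the real fingertip is about 36 mm above the reported TCP. Next I release, lift, and go behind the wedge heel.

In the tool's units: 0.04 m is 0.8, -0.03 m is -0.6.

```bash
echo '{"deltas": [[0, 0, -0.02, 0, 0], [0.02, -0.026, -0.05, 0, 0], [0.02, -0.026, -0.05, 0, 0], [0, 0, -0.2, 0, 0], [0, 0, -0.6, 0, 0], [0.04, 0.8, 0, 0, 0], [0.04, 0.8, 0, 0, 0], [0.04, 0.8, 0, 0, 0], [0, 0.73, 0, 0, 0], [0, 0, 0, 0, 0]]}' > rows.txt && python3 nudge.py rows.txt|grep pos
python3 - <<'E'
from h import *
import subprocess
s=arm.observe();print(s["position"],s["ee_rot"],s["force"])
d=arm.get_image("top"); cv2.imwrite("pics/top1.png",d["image"])
b=cv2.imread("pics/top0.png"); 
g=lambda i,r:cv2.cvtColor(i[r[1]:r[3],r[0]:r[2]],6).astype(np.float32)
print(cv2.phaseCorrelate(g(b,(258,255,280,285)),g(d["image"],(258,255,280,285))))
a=arm.get_image("side")["image"];b=cv2.imread("pics/side0.png")
for r in((310,300,332,322),(245,300,275,330)): print(cv2.phaseCorrelate(g(b,r),g(a,r)))
E
```

```text
position: [0.447, -0.2394, 0.0476]
[ 0.44701738 -0.23935558  0.04758115] [ 3.13909732e+00  1.44132227e-02 -4.83518411e-04] [ 0.34513264  0.17031379 -0.45900585]
((0.036380089767229506, -0.046868687068162274), 0.9960228502750397)
((0.03241328445682434, 0.031155452869835898), 1.006579081217448)
((-0.011881680705929654, -0.019504941642109586), 1.0386184618208143)
```

In the tool's units: 0.04 m is 0.8, 0.03 m is 0.6.

```bash
echo '{"deltas": [[0, 0, 0.8, 0, 0], [0, 0, 0.6, 0, 0], [0, 0, 0.1, 0, 0], [0, 0, 0, 0, 0]]}' > rows.txt && python3 nudge.py rows.txt|grep -E 'pos|force:'; echo '{"deltas": [[0, 0, 0.06, 0, 0], [0, 0, 0, 0, 0]]}' > rows.txt && python3 nudge.py rows.txt|grep -E 'pos|force:'
python3 - <<'E'
from h import *
s=arm.observe();print(s["position"],s["force"])
d=arm.get_image("side"); print(proj(d,s["position"]+np.array([0,0,.0365])), [proj(d,p) for p in ([.4527,-.199,.016],[.4527,-.199,0])])
w=arm.get_image("wrist")["image"]
o=np.zeros((600,800,3),np.uint8); o[:400,:480]=cv2.resize(d["image"][205:305,290:410],(480,400),interpolation=cv2.INTER_CUBIC)
o[240:600,320:800]=cv2.resize(w[90:330,160:480],(480,360))
cv2.imwrite("pics/m5.png",o)
E
```

```text
position: [0.4476, -0.2319, -0.028]
force: [-0.0, -0.2, 1.0]
gripper_force: 0.0
position: [0.449, -0.2334, -0.0297]
force: [0.2, 0.5, -0.9]
gripper_force: 0.0
[ 0.4489617  -0.23342003 -0.0296868 ] [ 0.15250646  0.49465023 -0.8561928 ]
(np.float64(344.3097007975837), np.float64(255.76088442107124)) [(np.float64(338.9622843265774), np.float64(260.11276109193795)), (np.float64(338.8871077689718), np.float64(266.36488705467326))]
```

View pics/m5.png

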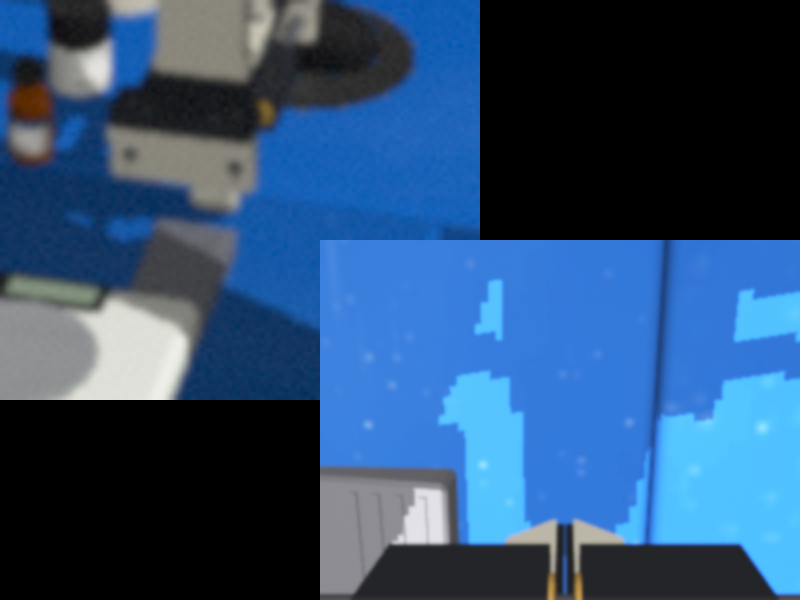

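The wrist view shows the finger (centre col 563) clear of the heel face (col 455) and roughly in line with it. I'll go 3 mm lower and push.

The rows are not in the units I measure in: shifts go in shares of 50 mm and turns go in shares of 2 rad. I convert before sending: -0.006 m is -0.12, -0.002 m is -0.04.

```bash
echo '{"deltas": [[-0.04, 0, 0.05, 0, 0], [0, -0.12, 0, 0, 0], [0, -0.12, 0, 0, 0], [0, -0.1, 0, 0, 0], [0, -0.1, 0, 0, 0], [0, -0.1, 0, 0, 0], [0, -0.1, 0, 0, 0], [0, 0, 0, 0, 0]]}' > rows.txt && python3 nudge.py rows.txt|grep -E 'clock|pos|force:'
python3 - <<'E'
from h import *
s=arm.observe();print(s["position"],s["ee_rot"],s["force"])
w=arm.get_image("wrist")["image"]; t=arm.get_image("top")["image"]
o=np.zeros((600,800,3),np.uint8); o[:350,:400]=cv2.resize(t[205:310,245:365],(400,350),interpolation=cv2.INTER_CUBIC)
o[240:600,320:800]=cv2.resize(w[90:330,160:480],(480,360))
cv2.imwrite("pics/m6.png",o)
E
```

```text
clock: 10.2
position: [0.4456, -0.2005, -0.0333]
force: [0.1, -0.4, 0.6]
gripper_force: 0.0
[ 0.44562331 -0.2004933  -0.03325259] [-3.14115482e+00 -2.79640708e-02  6.97451712e-05] [ 0.11367234 -0.39566555  0.56505598]
```

View pics/m6.png

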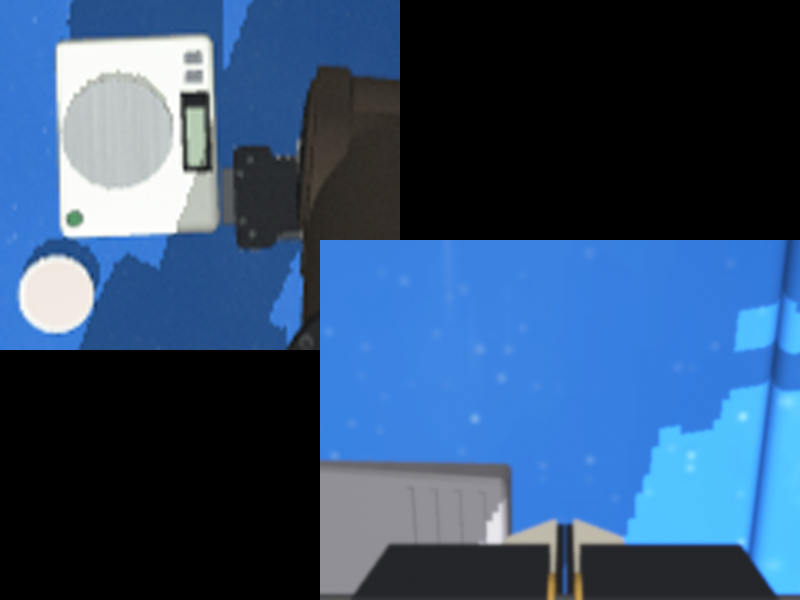

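The heel edge (col 511) is now touching the finger edge, and the wedge has slid in about 13 mm with its heel straight. The balance hasn't moved. I'll keep pushing and watch the force.

In the tool's units: -0.004 m is -0.08.

```bash
echo '{"deltas": [[0, -0.08, 0, 0, 0], [0, -0.08, 0, 0, 0], [0, -0.08, 0, 0, 0], [0, -0.08, 0, 0, 0], [0, -0.08, 0, 0, 0], [0, 0, 0, 0, 0]]}' > rows.txt && python3 nudge.py rows.txt|grep -E 'clock|pos|force:'; echo '{"deltas": [[0, -0.06, 0, 0, 0], [0, -0.06, 0, 0, 0], [0, -0.06, 0, 0, 0], [0, 0, 0, 0, 0]]}' > rows.txt && python3 nudge.py rows.txt|grep -E 'pos|force:';echo '{"deltas": [[0, -0.03, 0, 0, 0], [0, -0.03, 0, 0, 0], [0, 0, 0, 0, 0]]}' > rows.txt && python3 nudge.py rows.txt|grep -E 'pos|force:'
```

```text
clock: 10.9
position: [0.4452, -0.1806, -0.0333]
force: [0.1, 0.1, -0.3]
gripper_force: 0.0
position: [0.4451, -0.1719, -0.0333]
force: [0.3, -0.1, 0.5]
gripper_force: 0.0
position: [0.445, -0.1693, -0.0333]
force: [-0.2, -0.3, 0.6]
gripper_force: 0.0
```

In the tool's units: -0.001 m is -0.02.

```bash
for i in 1; do echo '{"deltas": [[0, -0.02, 0, 0, 0], [0, -0.02, 0, 0, 0], [0, 0, 0, 0, 0]]}' > rows.txt && python3 nudge.py rows.txt|grep -E 'pos|force:';done; echo '{"deltas": [[0, -0.02, 0, 0, 0], [0, -0.02, 0, 0, 0], [0, 0, 0, 0, 0]]}' > rows.txt && python3 nudge.py rows.txt|grep -E 'pos|force:';echo '{"deltas": [[0, -0.02, 0, 0, 0], [0, -0.02, 0, 0, 0], [0, 0, 0, 0, 0]]}' > rows.txt && python3 nudge.py rows.txt|grep -E 'pos|force:'
```

```text
position: [0.445, -0.1673, -0.0333]
force: [0.2, -0.6, 0.5]
gripper_force: 0.1
position: [0.4449, -0.1652, -0.0333]
force: [0.0, 0.1, 0.0]
gripper_force: 0.1
position: [0.4449, -0.1633, -0.0333]
force: [-0.5, -0.7, 0.2]
gripper_force: 0.1
```

In the tool's units: -0.001 m is -0.02.

```bash
echo '{"deltas": [[0, -0.02, 0, 0, 0], [0, 0, 0, 0, 0]]}' > rows.txt && python3 nudge.py rows.txt|grep -E 'clock|pos|force:'; echo '{"deltas": [[0, -0.02, 0, 0, 0], [0, 0, 0, 0, 0]]}' > rows.txt && python3 nudge.py rows.txt|grep -E 'pos|force:'
```

```text
clock: 12.7
position: [0.4449, -0.1623, -0.0333]
force: [-0.3, -0.2, 0.6]
gripper_force: 0.1
position: [0.4449, -0.1613, -0.0333]
force: [0.1, -0.2, -0.7]
gripper_force: 0.1
```

In the tool's units: -0.001 m is -0.02.

```bash
echo '{"deltas": [[0, -0.02, 0, 0, 0], [0, -0.02, 0, 0, 0], [0, 0, 0, 0, 0]]}' > rows.txt && python3 nudge.py rows.txt|grep -E 'pos|force:'; echo '{"deltas": [[0, -0.02, 0, 0, 0], [0, 0, 0, 0, 0]]}' > rows.txt && python3 nudge.py rows.txt|grep -E 'pos|force:';echo '{"deltas": [[0, -0.02, 0, 0, 0], [0, 0, 0, 0, 0]]}' > rows.txt && python3 nudge.py rows.txt|grep -E 'pos|force:'
```

```text
position: [0.4448, -0.1593, -0.0333]
force: [0.2, 0.4, 0.5]
gripper_force: 0.1
position: [0.4448, -0.1583, -0.0333]
force: [0.3, 0.3, 0.2]
gripper_force: 0.1
position: [0.4448, -0.1574, -0.0333]
force: [-0.8, 0.1, -0.1]
gripper_force: 0.3
```

```bash
echo '{"deltas": [[0, -0.02, 0, 0, 0], [0, 0, 0, 0, 0]]}' > rows.txt && python3 nudge.py rows.txt|grep -E 'pos|force:'; echo '{"deltas": [[0, -0.02, 0, 0, 0], [0, 0, 0, 0, 0]]}' > rows.txt && python3 nudge.py rows.txt|grep -E 'pos|force:'
```

```text
position: [0.4449, -0.1566, -0.0332]
force: [0.1, -1.1, 0.1]
gripper_force: 0.7
position: [0.4448, -0.1557, -0.0332]
force: [0.3, -2.8, 0.9]
gripper_force: 1.2
```

The wedge has met the foot, since force and pad load are rising. I'll ease it in with half-millimetre steps.

In the tool's units: -0.0004 m is -0.008.

```bash
echo '{"deltas": [[0, -0.008, 0, 0, 0], [0, 0, 0, 0, 0], [0, 0, 0, 0, 0]]}' > rows.txt && python3 nudge.py rows.txt|grep -E 'pos|force:'
python3 - <<'E'
from h import *
g=lambda i,r:cv2.cvtColor(i[r[1]:r[3],r[0]:r[2]],6).astype(np.float32)
a=arm.get_image("side")["image"];b=cv2.imread("pics/side0.png")
for r in((310,300,332,322),(245,300,275,330)): print(cv2.phaseCorrelate(g(b,r),g(a,r))[0])
f=[arm.observe()["force"]]
print(np.mean(f,0))
E
```

```text
position: [0.4448, -0.1553, -0.0332]
force: [0.0, -3.7, 0.5]
gripper_force: 1.8
(0.01187578836146308, -0.0063564900837480565)
(-0.02271296880536333, -0.0116083610176414)
[-0.26881642 -4.38666808  1.04728965]
```

The push is 4 N and the balance has not moved (under 0.03 px). The wedge is snug, about 25 mm past the foot's middle. Now I back off, lift, and return to the corner.

In the tool's units: -0.048 m is -0.96, 0.01 m is 0.2.

```bash
echo '{"deltas": [[0, 0.1, 0, 0, 0], [0, 0.2, 0, 0, 0], [0, 0, -0.8, 0, 0], [0, 0, -0.8, 0, 0], [-0.04, -0.9, 0, 0, 0], [-0.04, -0.96, 0, 0, 0], [0, 0, 0, 0, 0], [0, 0, 0, 0, 0]]}' > rows.txt && python3 nudge.py rows.txt|grep -E 'clock|pos|force:'; echo '{"deltas": [[0, 0, 0, 0, 0]]}' > rows.txt && python3 nudge.py rows.txt|grep -E 'pos|rot'
```

```text
clock: 15.15
position: [0.4394, -0.0764, 0.0468]
force: [0.4, -0.1, 0.0]
gripper_force: 0.0
position: [0.4394, -0.0783, 0.0466]
ee_rot: [3.141, 0.025, -0.001]
```

In the tool's units: 0.02 m is 0.4, 0.015 m is 0.3.

```bash
echo '{"deltas": [[0, 0, 0.4, 0, 0], [0, 0, 0.3, 0, 0], [0, 0, 0.04, 0, 0], [0, 0, 0, 0, 0]]}' > rows.txt && python3 nudge.py rows.txt|grep -E 'pos|force:';echo '{"deltas": [[0, 0, 0.03, 0, 0], [0, 0, 0, 0, 0]]}' > rows.txt && python3 nudge.py rows.txt|grep -E 'pos|force:';echo '{"deltas": [[0, 0, 0.02, 0, 0], [0, 0, 0, 0, 0]]}' > rows.txt && python3 nudge.py rows.txt|grep -E 'pos|force:'
```

```text
position: [0.439, -0.0783, 0.0095]
force: [0.3, 0.1, 0.8]
gripper_force: 0.0
position: [0.4399, -0.0774, 0.0086]
force: [-0.2, 0.2, -0.3]
gripper_force: 0.0
position: [0.4399, -0.0774, 0.0081]
force: [-2.1, -0.6, 12.0]
gripper_force: 5.6
```

In the tool's units: 0.0005 m is 0.01.

```bash
echo '{"deltas": [[0, 0, 0.01, 0, 0], [0, 0, 0, 0, 0]]}' > rows.txt && python3 nudge.py rows.txt|grep -E 'pos|force:'
```

```text
position: [0.4399, -0.0775, 0.0079]
force: [-3.3, -0.3, 17.3]
gripper_force: 8.7
```

The corner is rigid now: 17 N with no sinking. I'll ease off to about 9 N and verify.

In the tool's units: -0.0008 m is -0.016.

```bash
echo '{"deltas": [[0, 0, -0.016, 0, 0], [0, 0, 0, 0, 0], [0, 0, 0, 0, 0], [0, 0, 0, 0, 0]]}' > rows.txt && python3 nudge.py rows.txt|grep -E 'clock|pos|force:'
python3 - <<'E'
from h import *
g=lambda i,r:cv2.cvtColor(i[r[1]:r[3],r[0]:r[2]],6).astype(np.float32)
a=arm.get_image("side")["image"];b=cv2.imread("pics/side0.png");t=arm.get_image("top")["image"];t0=cv2.imread("pics/top0.png")
for r in((310,300,332,322),(245,300,275,330)): print(cv2.phaseCorrelate(g(b,r),g(a,r))[0])
print(cv2.phaseCorrelate(g(t0,(258,255,280,285)),g(t,(258,255,280,285))),"petri",cv2.phaseCorrelate(g(t0,(245,278,280,308)),g(t,(245,278,280,308))))
s=arm.observe();print(s["position"],s["force"],s["gripper_force"])
E
```

```text
clock: 16.65
position: [0.4399, -0.0774, 0.0082]
force: [-1.0, -0.8, 9.2]
gripper_force: 4.7
(0.013464559329763759, 0.009916322530486354)
(-0.042748166202743576, 0.040709540728185445)
((-5.3954279921378365, 8.428759871575194), 0.32999144858784146) petri ((0.36274278804253157, 0.028246438411985153), 0.2997204228683754)
[ 0.43990406 -0.07739886  0.00815385] [-2.21695905 -0.42125987  9.44549805] 4.742437134264037
```

```bash
python3 -c "from cell import arm; print(arm.sign_off())"
```

```text
the job is handed in; nothing more can be done
None
```

The job is handed in: the wedge is snug under the short foot, about 25 mm past its middle, the balance is level and no longer rocks, and a fingertip still presses that corner with about 9 N.

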